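# Fit the drilling template over its index pin and lock it down

### The arm

A 6-joint arm with a two-finger parallel gripper is mounted at the origin on a cart in front of the work surface, level with it; the furniture and walls round the work are solid. World frame = base frame: x ahead of the robot, y to its left, z up, the work surface at z = 0. Lengths are in m, angles in rad, forces in N, time in s.
With the tool pointing down it reaches from about 0.2 to 0.875 m from the base axis. Payload 3.4 kg.
Tool frame: the origin (TCP) lies between the finger pads; the fingertips stand 25 mm ahead of it and the grasp point (between the pads) lies 6 mm ahead of it (r.nose_length is the z of the fingertips in the tool frame, in m); z points along the fingers, y is the line along which they close (so a half turn about z gives the same grasp; the last joint's range is limited). The gripper opens to 94 mm and grips with 3 to 60 N. Pads are 16 mm wide; open, the fingers measure 119 mm over their backs; the gripper's body (75 mm by 177 mm) begins 78 mm behind the grasp point.
Start: joints at [1.051, 0.276, 1.505, -0, 1.361, -0.121], TCP at [0.223, 0.53, 0.23] pointing down, gripper open.
Joint ranges: [-2.89, 2.89], [-0.75, 2.08], [0.22, 2.7], [-1.18, 4.32], [0.11, 2.71], [-2.7, 2.7]. Speed limits (rad/s): [2.57, 2.57, 3.14, 3.14, 3.14, 3.14].

### API

Orientations are given as a unit quaternion [w, x, y, z].
In Python, from plant import r, gripper_to, inverse_kinematics, vision, models, telemetry gives the robot as it stands. Calls block until the motion is done:
- r.move_to(position, orientation): joint-space move of the TCP to a pose.
- r.move_l(position, rot=None, vel=0.15, guard=None): straight line of the TCP; rot=None keeps the orientation; vel is the mean speed in m/s. With guard (N) it stops when the force on the tool has changed by that much, and returns True; else False.
- r.movej(angles): joint-space move.
- gripper_to(opening, f_grip=None): finger opening in m; f_grip is the grip in N (None keeps the last); returns when the fingers have stopped.
- r.hold(seconds).
- inverse_kinematics(position, orientation): joint angles nearest the present ones, or None.
- vision.snapshot(name): name is "scene" or "top"; returns the picture (420x560x3 uint8, red, green, blue); there is no depth.
- vision.get_calibration(name): a dict with "fx", "fy", "cx", "cy" (pixels), "position" and "orientation" of the camera in the world. Camera axes: x right, y down, z forward; pixel columns grow to the right and rows downward; lengths in m; the calibration is good to about 2 mm. A picture is of the moment at which its call begins. get_calibration takes no time and is no camera call.
A pose or a line that the arm cannot do raises r.PlanningError and nothing moves.
- r.sign_off(): hands the job in; it is judged then, once.
Trained networks look in the newest picture that a camera, given by its name, has taken for a name from the list of things; names that differ only in an ending like _2 or _b are one class to them, and where a whole thing is asked for, a point or a joint stands for the part that bears it (a point fixed in the world has none). Each returns a list of dicts, best first, with "score" (0 to 1); they miss things now and then, are a little off and sometimes report something else, mostly with a low value. They report only what shows in the picture. A call takes as long as a camera call.
- models.boxes_of(thing, camera): "at" ([x, y, z] in m, in world coordinates, good to about 4 mm: the middle of the surface that is visible of it).
- models.regions_of(thing, camera): "pixels" (420x560 bool, what is visible of it).
- models.mark_of(thing, camera): "at" ([x, y, z] in m, in world coordinates, good to about 4 mm: a listed point, or the origin of a listed thing).
Readings, each from a call of its own:
- telemetry.current_t(): time.
- telemetry.current_joints(): joint angles.
- telemetry.current_dq(): joint speeds.
- telemetry.current_joint_efforts(): joint torques, N m.
- telemetry.current_ee_pos(): TCP position.
- telemetry.current_tool_rot(): TCP orientation.
- telemetry.current_wrist_force(): force on the tool from outside, world axes, zero at the start.
- telemetry.current_torque(): the same for the moment, N m.
- telemetry.current_opening(): finger opening in m.
- telemetry.current_finger_force(): force on a finger pad.
Only numpy, scipy, OpenCV 4.12 (cv2) and the standard library are available. Lean on these libraries where they do the work, as an engineer would, in place of code of your own. Each camera call takes 0.05 s, during which the arm holds its last target. There are 200 camera calls.

### The job

Pick up the blue drilling template by its black handle, lay it against the jig's fence on the wooden work board and slide it lightly along until its index hole finds the steel pin; let it drop fully home, flat on the board and snug along the fence. Then swing the red-knobbed hold-down all the way over the template so that it cannot lift. Feel for the pin with a light hand, never forcing the template against the jig, and leave the tools and the bottle lying round it alone.

Things in the scene. Friction and masses are not known exactly. Their poses are not given: they have to be found in the camera images.
- jig: Fixed boring jig on battens: deck 200 (x) x 320 (y) mm, top 42 mm above the bench; origin on the bench under its centre, z up, x from hold-down side to fence. On it, against the fence, the fixed light-wood work board: x -45 to +75, y -130 to +130 mm, top 60 mm above the bench. Pressing or knocking the template against any part of the jig, pin or fence with over 50 N does damage.
- fence (a point): Middle of the fence's top edge on its inner, aluminium face: x = +75, y = 0, z = +84 mm in the jig's frame, same axes. The face runs along y the full 320 mm and stands 24 mm above the board's top.
- bore_mark (a point): Marked middle of the pencilled bore line on the board's top face: x = +45, y = +50, z = +60 mm in the jig's frame, same axes. A rigid steel index pin, 10 mm thick, nose tapered to 6 mm, stands 10 mm above the board on this line (30 mm from the fence face). Its place along y differs each time and is not reported: anywhere within 15 mm of this mark, either way.
- template: Loose blue drilling template, plate 90 (x) x 200 (y) x 8 mm, 0.2 to 0.33 kg, lying face up on a 24 mm thick plywood panel; origin at the centre of its underside, z up. Its +x long edge goes against the fence; its x and y axes then point as the jig's do. One through hole, the index hole; the row of brass drill bushes beside it is no opening for the pin.
- index_hole (a point): Centre of the template's 12 mm wide index hole at the plate's underside: x = +15, y = +50, z = 0 mm in the template's frame, same axes; 30 mm from the +x edge.
- handle (a point): Middle of the template's black bridge handle: x = -15, y = 0, z = +43 mm in the template's frame. The bar is 14 mm thick (x), 64 mm long (y) and 20 mm high, 33 to 53 mm above the plate's underside, on two posts at y = -26 and +26 mm.
- keeper (a joint): Swing of the steel hold-down arm about its upright pivot (rad). 0: arm points along the jig's -y, clear of the template; grows anticlockwise from above; 1.57: points along the jig's +x, over the template's edge; stop at 1.65. Starts at 0 to 0.3. Turns with about 1 N at the knob and stays where left. It passes 2 mm above a seated template; one that is not home blocks it.
- keeper_pivot (a point): Pivot of the hold-down at the arm's underside: x = -66, y = -75, z = +70 mm in the jig's frame.
- keeper_knob (a point): Centre of the round red knob that stands on the hold-down arm, 46 mm from the pivot: 15 mm thick, from 14 to 37 mm above the arm's underside; this point is 26 mm above the underside, 96 mm above the bench. The arm reaches 26 mm beyond the knob.
- glue: Yellow glue bottle, 61 x 92 x 271 mm, standing behind the work; to be left alone. Origin at the centre of its underside.
- tape_rule: Yellow tape measure, 65 x 76 x 35 mm, at the bench's front; to be left alone. Origin at the centre of its underside.
- screwdriver: Screwdriver with a wooden handle, 165 mm long, lying at the bench's front; to be left alone. Origin at the centre of its underside.
- sander: Cork sanding block, 60 x 97 x 28 mm, lying to the right of the jig; to be left alone. Origin at the centre of its underside.

How it is judged:
On the way, in this order (a step that is already met when the one before it is completed fails the run):
1. the template is home over the pin, flat on the board, while the hold-down is still open (z of index_hole in the frame of bore_mark below 0.002 m and y of index_hole in the frame of bore_mark between -0.018 and 0.018 m and x of index_hole in the frame of bore_mark between -0.004 and 0.004 m and angle between template's own z axis and vertical below 0.035 rad and value of joint keeper below 0.6 rad), for 0.2 s.
2. the hold-down is swung over the seated template (value of joint keeper above 1.35 rad), for 0.2 s.
At the end, for the whole second after the job is handed in: The template lies flat on the board (within 2 mm, tilt under 2 deg), the pin in its index hole (hole within 4 mm of the bore line, 18 mm of the mark along it), along the fence within 2.3 deg, at rest; the hold-down is swung over it to 1.35 rad or more (z of index_hole in the frame of bore_mark between -0.002 and 0.002 m and y of index_hole in the frame of bore_mark between -0.018 and 0.018 m and x of index_hole in the frame of bore_mark between -0.004 and 0.004 m and angle between template's own z axis and vertical below 0.035 rad and angle between the y axis of template and the y axis of jig, either way round below 0.04 rad and value of joint keeper above 1.35 rad and linear speed of template below 0.02 m/s); the robot touches nothing.
It fails at once if the template is pressed or knocked against the jig with more than 50 N (contact force between template and jig above 50 N).
It fails at once if the glue bottle, tape measure, screwdriver or sanding block is pushed more than 3 cm away (distance of any of glue, tape_rule, screwdriver, sander from where it was at the start of the episode above 0.03 m).
It also fails if it takes over 72 s, if anything falls off the work surface, if the arm or the gripper's body presses on something with over 40 N, if the wrist force passes 120 N, or if a joint passes its speed limit or range.

## Working session

There is one attempt and no reset: what is moved stays moved. The work goes in short steps, each a Python script; the robot and the scene stay as the last script left them, time stands still between calls to the robot, and variables do not carry over. Pictures are saved under pics/ and viewed, at most 10 in all, crops included, and the job is handed in when it is done.

```bash
mkdir -p pics; ls; python3 - <<'E'
from plant import r, vision, models, telemetry
import cv2, numpy as np
for c in ("scene","top"):
    im=vision.snapshot(c); cv2.imwrite(f"pics/{c}0.png",im[:,:,::-1])
    k=vision.get_calibration(c); print(c,{a:np.round(b,3) for a,b in k.items()})
    for t in ("jig","fence","bore_mark","template","index_hole","handle","keeper_pivot","keeper_knob"):
        print(t,[(np.round(m["at"],4).tolist(),round(m["score"],2)) for m in models.mark_of(t,c)[:2]])
print(telemetry.current_t())
E
```

```text
pics
scene {'fx': np.float64(390.292), 'fy': np.float64(390.292), 'cx': np.float64(283.188), 'cy': np.float64(212.148), 'position': array([ 0.017, -0.529,  0.756]), 'orientation': array([-0.356,  0.84 , -0.373,  0.167])}
jig [([0.5524, -0.146, -0.0011], 0.68)]
fence [([0.6232, -0.1388, 0.0847], 0.71)]
bore_mark [([0.5946, -0.0908, 0.0608], 0.91)]
template [([0.5013, 0.2717, 0.0208], 0.58), ([0.5546, -0.143, 0.0001], 0.27)]
index_hole [([0.4902, 0.2228, 0.0208], 0.8)]
handle [([0.5152, 0.2738, 0.0643], 0.86), ([0.4875, -0.2203, 0.0747], 0.69)]
keeper_pivot [([0.4872, -0.2199, 0.0717], 0.62)]
keeper_knob [([0.5, -0.2681, 0.0945], 0.69), ([0.4901, -0.2195, 0.0716], 0.66)]
top {'fx': np.float64(472.937), 'fy': np.float64(472.937), 'cx': np.float64(281.6), 'cy': np.float64(210.337), 'position': array([ 0.246, -0.045,  1.548]), 'orientation': array([ 0.067, -0.702,  0.705, -0.075])}
jig [([0.5491, -0.1426, 0.0022], 0.66)]
fence []
bore_mark [([0.5942, -0.0913, 0.0599], 0.82), ([0.3456, -0.2741, 0.0012], 0.64)]
template [([0.5005, 0.271, 0.0237], 0.81)]
index_hole [([0.4887, 0.2208, 0.0235], 0.75)]
handle [([0.5143, 0.2709, 0.0668], 0.73)]
keeper_pivot [([0.4866, -0.221, 0.0694], 0.81)]
keeper_knob [([0.5026, -0.2626, 0.1], 0.44)]
0.9
```

View pics/scene0.png

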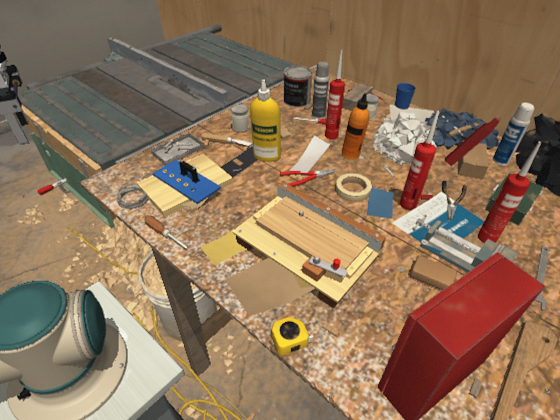

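View pics/top0.png

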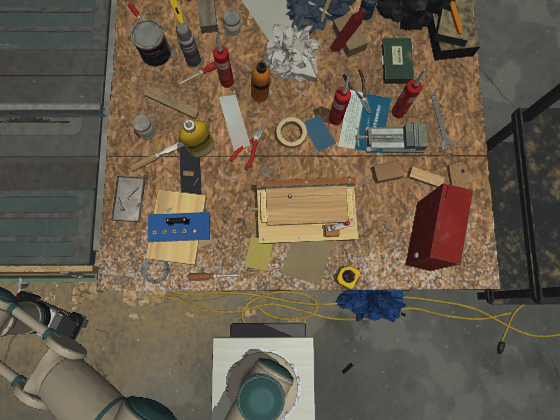

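The scene shows the template (blue, ~(185,180)) on plywood, and the jig with a pin near (302,213). In the top view the template is at (178,226), the pin at about (291,196) and the knob at (347,223). The template has to be turned about 180°. I'll enlarge the pin and template next.

```bash
cat > h.py <<'E'
import numpy as np, cv2
from scipy.spatial.transform import Rotation as R
from plant import r, gripper_to, inverse_kinematics, vision, models, telemetry
def px2w(c,u,v,z):
    k=vision.get_calibration(c); w,x,y,q=k["orientation"]
    d=R.from_quat([x,y,q,w]).apply([(u-k["cx"])/k["fx"],(v-k["cy"])/k["fy"],1]); p=np.array(k["position"])
    return p+d*(z-p[2])/d[2]
def down(yaw):  # tool z down; tool x at angle yaw in world
    q=(R.from_euler('z',yaw)*R.from_euler('x',np.pi)).as_quat(); return [q[3],q[0],q[1],q[2]]
E
python3 - <<'E'
from h import *
t=cv2.imread("pics/top0.png"); s=cv2.imread("pics/scene0.png")
a=cv2.resize(t[175:250,250:370],None,fx=6,fy=6,interpolation=cv2.INTER_CUBIC)
cv2.imwrite("pics/c1.png",a)
b=cv2.resize(s[185:300,230:385],None,fx=5,fy=5,interpolation=cv2.INTER_CUBIC); cv2.imwrite("pics/c2.png",b)
def rect(m,c,z):
    ys,xs=np.nonzero(m); P=np.array([px2w(c,u,v,z)[:2] for u,v in zip(xs,ys)],np.float32)
    print(cv2.minAreaRect(P*1000))
hsv=cv2.cvtColor(t,cv2.COLOR_BGR2HSV)
m=np.zeros(t.shape[:2],bool); m[205:248,140:216]=True
m&=(hsv[...,0]>100)&(hsv[...,0]<125)&(hsv[...,1]>150); 
n,l,st,_=cv2.connectedComponentsWithStats(m.astype(np.uint8)); m=l==1+np.argmax(st[1:,4]); rect(m,"top",.032)
for yaw in np.arange(-180,180,15):
    for p in ([.515,.272,.1],[.56,-.14,.12]):
        j=inverse_kinematics(p,down(np.radians(yaw))); print(yaw,p[0],None if j is None else np.round(j[5],2),end=' ')
    print()
E
```

```text
((503.2984313964844, 272.2433166503906), (86.52098846435547, 197.67076110839844), 2.11203670501709)
-180 0.515 -1.2 -180 0.56 -1.94 
-165 0.515 -1.47 -165 0.56 -2.2 
-150 0.515 -1.73 -150 0.56 -2.46 
-135 0.515 -1.99 -135 0.56 None 
-120 0.515 -2.25 -120 0.56 None 
-105 0.515 -2.51 -105 0.56 None 
-90 0.515 None -90 0.56 None 
-75 0.515 None -75 0.56 2.51 
-60 0.515 None -60 0.56 2.25 
-45 0.515 None -45 0.56 1.99 
-30 0.515 2.46 -30 0.56 1.73 
-15 0.515 2.2 -15 0.56 1.47 
0 0.515 1.94 0 0.56 1.21 
15 0.515 1.68 15 0.56 0.94 
30 0.515 1.41 30 0.56 0.68 
45 0.515 1.15 45 0.56 0.42 
60 0.515 0.89 60 0.56 0.16 
75 0.515 0.63 75 0.56 -0.1 
90 0.515 0.37 90 0.56 -0.37 
105 0.515 0.1 105 0.56 -0.63 
120 0.515 -0.16 120 0.56 -0.89 
135 0.515 -0.42 135 0.56 -1.15 
150 0.515 -0.68 150 0.56 -1.41 
165 0.515 -0.94 165 0.56 -1.67
```

View pics/c1.png

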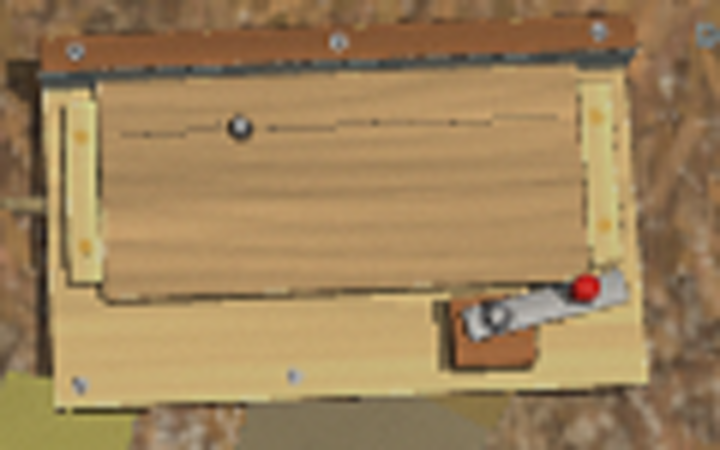

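View pics/c2.png

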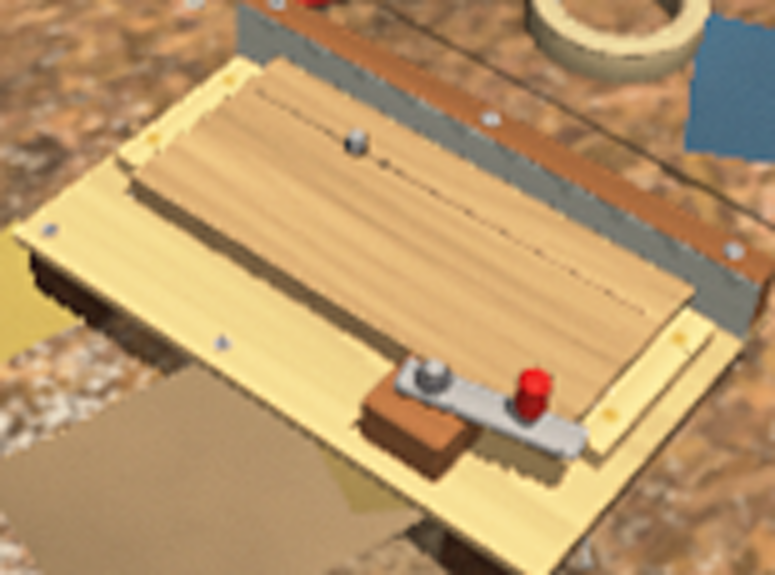

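The crops show the pin at c1 (239,127), i.e. top pixel (289.4,195.8), and at scene pixel (300.8,212.0). The bore line runs from (120,135) to (556,117) in c1. The knob is at c1 (584,288), with the arm still open. A straight-down grip across the bar would put joint 6 past its limit after the 180° turn, so I'll grip the bar by its ends (64 mm < 94 mm).

```bash
python3 - <<'E'
from h import *
c1=lambda u,v:(250+(u+.5)/6-.5,175+(v+.5)/6-.5)
c2=lambda u,v:(230+(u+.5)/5-.5,185+(v+.5)/5-.5)
P=lambda c,u,v,z:px2w(c,*(c1 if c=="top" else c2)(u,v),z)[:2]
print("pin",P("top",239,126,.069),P("scene",356,138,.069))
for n,c,a,b,z in [("bore","top",(120,135),(556,117),.06),("bore","scene",(258,92),(642,312),.06),
  ("near","top",(105,300),(450,287),.06),("near","scene",(131,183),(395,350),.06),("deck near","top",(56,408),(648,382),.042),("fence foot","scene",(283,58),(692,292),.06),
  ("fence top","top",(42,76),(636,50),.084),("fence top","scene",(240,3),(760,290),.084)]:
    p,q=P(c,*a,z),P(c,*b,z); d=p-q; print(n,c,p,q,"yaw",np.degrees(np.arctan2(-d[0],d[1])))
# jig fit to marks (means of both cameras)
J=np.array([[75,0],[45,50],[-66,-75],[0,0]])/1e3; W=np.array([[.6232,-.1388],[.5944,-.0911],[.4869,-.2205],[.5508,-.1443]])
M,_=cv2.estimateAffinePartial2D(J,W); print(M, np.degrees(np.arctan2(M[1,0],M[0,0])))
for p,y in (([.5153,.272,.15],2.1),([.5153,.272,.061],2.1),([.565,-.135,.15],181.9),([.565,-.135,.11],181.9)):
    print(np.round(inverse_kinematics(p,down(np.radians(y))),2))
E
```

```text
pin [ 0.59559532 -0.08715007] [ 0.5911574  -0.09076954]
bore top [ 0.59293183 -0.02329659] [ 0.6022267  -0.25860801] yaw 2.262023799298843
bore scene [ 0.59049761 -0.02422157] [ 0.59910077 -0.26152105] yaw 2.0763172690986327
near top [ 0.50287247 -0.01530448] [ 0.50925823 -0.19914766] yaw 1.9893581067389141
near scene [ 0.49653125 -0.02277165] [ 0.50156345 -0.18987634] yaw 1.7248868775294866
deck near top [0.44756438 0.01116909] [ 0.46036317 -0.30607472] yaw 2.3102712226710205
fence foot scene [ 0.61990183 -0.01590675] [ 0.62603734 -0.27208659] yaw 1.3719720379848097
fence top top [0.61965003 0.01780741] [ 0.63311513 -0.29907145] yaw 2.4332007511743745
fence top scene [0.61691307 0.01296803] [ 0.62753191 -0.30357691] yaw 1.9213280565918818
[[ 0.99615106 -0.04020765  0.55012567]
 [ 0.04020765  0.99615106 -0.14299186]] 2.3113748855009693
[ 0.37  0.34  1.62 -0.    1.18  1.9 ]
[ 0.37  0.43  1.73 -0.    0.98  1.9 ]
[-0.35  0.34  1.62  0.    1.18 -1.96]
[-0.35  0.38  1.67  0.    1.09 -1.96]
```

```bash
python3 - <<'E'
from h import *
q=down(np.radians(2.1))
gripper_to(.094)
r.move_to([.5155,.272,.15],q)
print(r.move_l([.5155,.272,.073],vel=.08,guard=8))
gripper_to(.05,45); print(telemetry.current_opening(),telemetry.current_finger_force())
f0=telemetry.current_wrist_force()
r.move_l([.5155,.272,.20],vel=.1); r.hold(.3)
print(f0,telemetry.current_wrist_force(),telemetry.current_torque(),telemetry.current_opening(),telemetry.current_t())
im=vision.snapshot("scene"); cv2.imwrite("pics/s1.png",cv2.resize(im[60:260,80:340,::-1],None,fx=3,fy=3))
E
```

```text
False
0.06360402548151768 44.99622702598572
[-0.5758794   1.74294962  1.59955536] [-0.40793158  0.49946293 -1.79248143] [-0.05883176  0.07479809  0.00662724] 0.06384626111557494 6.2833
```

View pics/s1.png

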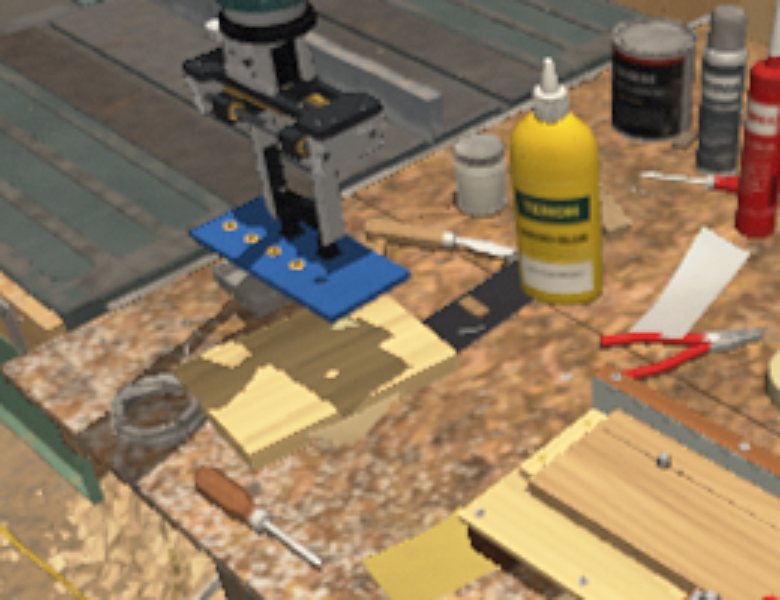

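The template is held level, with its plate around (300,260) in the crop. Next I'll swing it round, clear of the bottle, and hover over the jig.

```bash
cat >> h.py <<'E'
YJ=np.radians(2.1); CJ=np.array([.5505,-.143]); RJ=np.array([[np.cos(YJ),-np.sin(YJ)],[np.sin(YJ),np.cos(YJ)]])
PIN=np.array([.5934,-.0890]); HO=RJ@np.array([-.030,-.050])   # hole -> handle
def tcp(dx,dy,zu):   # template pose: hole offset from PIN in jig axes, underside height
    p=PIN+HO+RJ@np.array([dx,dy]); return [p[0],p[1],zu+.049]
E
python3 - <<'E'
from h import *
print(PIN,RJ.T@(PIN-CJ))
r.move_l([.42,.15,.25],vel=.2)
r.move_to(tcp(-.03,0,.15),down(np.pi+YJ)); r.move_l(tcp(-.012,0,.12),vel=.15); r.hold(.5)
print(telemetry.current_wrist_force(),telemetry.current_t(),telemetry.current_ee_pos())
t=vision.snapshot("top")[:,:,::-1].copy(); print([np.round(m["at"],4) for m in models.mark_of("index_hole","top")],[np.round(m["at"],4) for m in models.mark_of("keeper_knob","top")])
s=vision.snapshot("scene")[:,:,::-1]
a=cv2.resize(t[175:250,250:370],None,fx=5,fy=5,interpolation=cv2.INTER_CUBIC);b=cv2.resize(s[165:285,230:385],None,fx=4,fy=4)[:,:600]
a=a[:, :]; w=np.zeros((600,800,3),np.uint8); w[:300,:480]=a[:300,:480]; b=cv2.resize(b,None,fx=.62,fy=.62); w[300:300+b.shape[0],:b.shape[1]]=b
cv2.imwrite("pics/s2.png",w)
hsv=cv2.cvtColor(t,cv2.COLOR_BGR2HSV); m=(hsv[...,0]>100)&(hsv[...,0]<125)&(hsv[...,1]>150); m[:160]=0;m[250:]=0;m[:,:240]=0;m[:,380:]=0
n,l,st,_=cv2.connectedComponentsWithStats(m.astype(np.uint8)); m=l==1+np.argmax(st[1:,4]); ys,xs=np.nonzero(m)
print(cv2.minAreaRect(np.array([px2w("top",u,v,.128)[:2] for u,v in zip(xs,ys)],np.float32)*1000))
E
```

```text
[ 0.5934 -0.089 ] [0.04484995 0.05239172]
[-0.06489014  1.52344404 -2.26987594] 11.2833 [ 0.55323822 -0.14054217  0.16929787]
[array([ 0.5798, -0.0882,  0.118 ])] [array([ 0.486 , -0.2198,  0.0665])]
((538.4271850585938, -125.33761596679688), (26.59947395324707, 120.65562438964844), 1.8962936401367188)
```

View pics/s2.png

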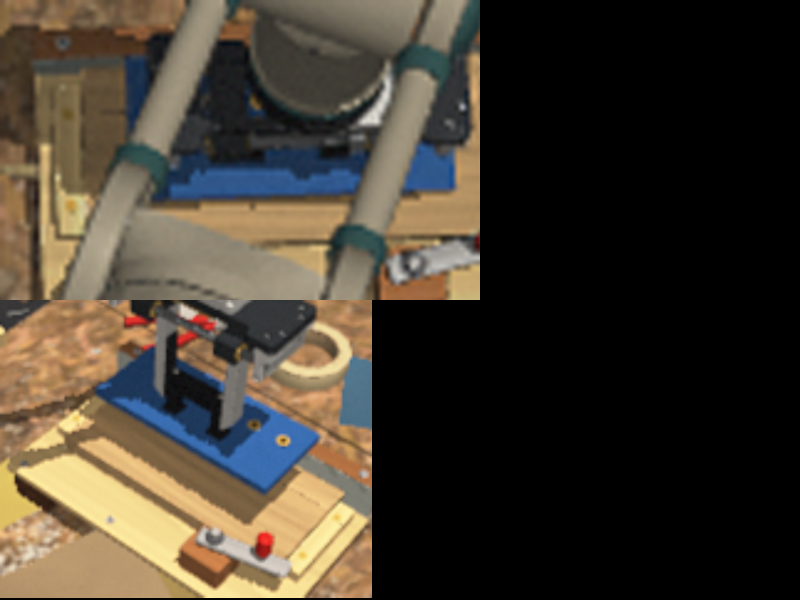

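The template is over the board, parallel to the fence and a few mm short of it, with the hole where expected. Now a guarded descent, then fence contact.

```bash
python3 - <<'E'
from h import *
F=lambda:np.round(telemetry.current_wrist_force(),2)
print("down",r.move_l(tcp(-.012,0,.0735),vel=.06,guard=5)); r.hold(.2); print(telemetry.current_ee_pos(),F())
print("fence",r.move_l(tcp(.008,0,.0735),vel=.012,guard=3)); p=np.array(telemetry.current_ee_pos())
print("fence at dx,dy",RJ.T@(p[:2]-PIN-HO),p[2]-.049,F())
r.hold(.2); print(F(),telemetry.current_torque())
print(telemetry.current_t())
E
```

```text
down False
[ 0.55353869 -0.14061691  0.12296389] [ 0.08  0.36 -2.  ]
fence True
fence at dx,dy [-0.00020291  0.00024827] 0.07255107199382513 [ 0.05  0.07 -1.93]
[-0.7   0.57 -2.45] [ 0.0191646   0.0654995  -0.02474343]
13.8833
```

```bash
cat >> h.py <<'E'
F=lambda:np.round(telemetry.current_wrist_force(),2)
def st(n,g):
    p=np.array(telemetry.current_ee_pos()); print(n,g,np.round(1e3*np.r_[RJ.T@(p[:2]-PIN-HO),p[2]-.049],2),F(),round(telemetry.current_t(),1))
    return p[2]-.049
E
python3 - <<'E'
from h import *
x=-.0007
r.move_l(tcp(x,0,.0725),vel=.02)
g=r.move_l(tcp(x,0,.0585),vel=.012,guard=4); z=st("down",g)
if z>.064:
    r.hold(.2); st("rest",0)
    for d in (.003,-.003,.006,-.006,.009,-.009):
        r.move_l(tcp(x,d,z+.002),vel=.03)
        g=r.move_l(tcp(x,d,.0585),vel=.012,guard=4); zz=st(f"try {d}",g)
        if zz<.064: break
E
```

```text
down True [-0.25  0.77 67.53] [1.15 0.58 1.65] 14.7
rest 0 [-0.34  0.89 67.26] [ 2.67  2.44 -0.67] 14.9
try 0.003 True [-0.51  2.83 60.56] [-0.15  1.43  3.4 ] 15.9
```

It dropped onto the board at +3 mm. I'll release, retract clear and check the seating.

```bash
python3 - <<'E'
from h import *
p=np.array(telemetry.current_ee_pos())
g=r.move_l(p-[0,0,.0015],vel=.01,guard=3); st("press",g); r.hold(.2); st("hold",0)
gripper_to(.094); st("open",0); p=np.array(telemetry.current_ee_pos())
r.move_l([p[0],p[1],.22],vel=.15); r.move_to([.38,.02,.25],down(np.pi/2+YJ))
for c in("top","scene"):
    s=vision.snapshot(c)
    if c=="top": a=cv2.resize(s[175:250,250:370,::-1],None,fx=4,fy=4,interpolation=cv2.INTER_CUBIC)
    else: b=cv2.resize(s[185:300,230:385,::-1],(480,356),interpolation=cv2.INTER_CUBIC)[:300]
    for t in("index_hole","template","handle","keeper_knob","keeper_pivot"): print(c,t,[(np.round(m["at"],4).tolist(),round(m["score"],2)) for m in models.mark_of(t,c)[:2]])
cv2.imwrite("pics/s3.png",np.vstack([a,b])); print(telemetry.current_t())
E
```

```text
press False [-0.51  2.89 60.4 ] [-2.78  2.4   8.08] 16.2
hold 0 [-0.51  2.88 60.39] [-2.98  2.29  8.79] 16.4
open 0 [-0.53  2.83 58.92] [-0.29  0.43  0.29] 17.0
top index_hole [([0.5885, -0.0902, 0.0578], 0.56)]
top template [([0.581, -0.1361, 0.0589], 0.58)]
top handle [([0.5648, -0.1409, 0.1037], 0.95), ([0.6213, -0.1393, 0.0834], 0.49)]
top keeper_knob [([0.5005, -0.2643, 0.0997], 0.44)]
top keeper_pivot [([0.4856, -0.2211, 0.0687], 0.58)]
scene index_hole [([0.5954, -0.0861, 0.0577], 0.83)]
scene template [([0.578, -0.139, 0.0577], 0.83)]
scene handle [([0.5914, -0.0848, 0.0587], 0.65), ([0.5635, -0.1336, 0.1002], 0.62)]
scene keeper_knob [([0.4987, -0.266, 0.0977], 0.59)]
scene keeper_pivot [([0.4898, -0.2212, 0.0731], 0.74)]
20.1
```

View pics/s3.png

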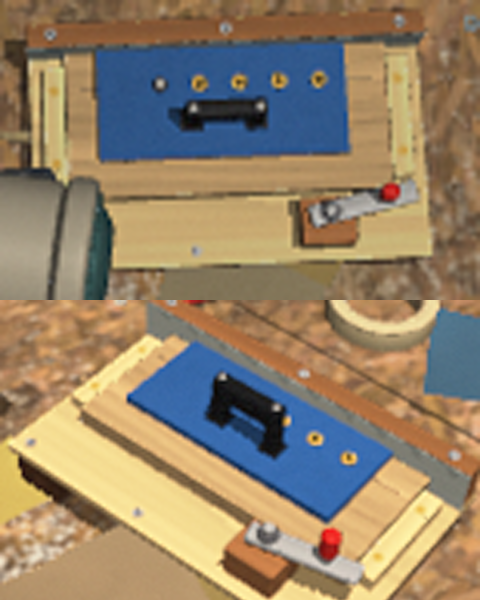

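The pin shows in the hole at (160,84), and the template is flat along the fence with the hold-down still open. Next I'll straddle the knob and swing it along its arc.

```bash
python3 - <<'E'
from h import *
PV=CJ+RJ@np.array([-.066,-.075]); K=np.array([.4997,-.265])
a0=np.arctan2(*(K-PV)[::-1]); k0=a0+np.pi/2-YJ; print(PV,"k0",k0,"r",np.linalg.norm(K-PV))
def pose(k,z=.113):
    a=k-np.pi/2+YJ; p=PV+.046*np.array([np.cos(a),np.sin(a)]); return [p[0],p[1],z],down(a)
r.move_to(*pose(k0,.2)); gripper_to(.045)
print("down",r.move_l(pose(k0)[0],vel=.06,guard=5),F())
gripper_to(.022,5); print(telemetry.current_opening())
fm=0
for k in np.append(np.arange(k0+.1,1.66,.1),1.66):
    p,q=pose(k); g=r.move_l(p,q,vel=.04,guard=12)
    if g: print("guard",k,F()); break
print(telemetry.current_t(),F(),telemetry.current_ee_pos())
gripper_to(.045); p=pose(k)[0]
r.move_l([p[0],p[1],.22],vel=.12); r.move_to([.38,.02,.25],down(np.pi/2+YJ))
for c in("top","scene"):
    s=vision.snapshot(c)
    if c=="top": a=cv2.resize(s[175:250,250:370,::-1],None,fx=4,fy=4,interpolation=cv2.INTER_CUBIC)
    else: b=cv2.resize(s[185:300,230:385,::-1],(480,356),interpolation=cv2.INTER_CUBIC)[:300]
    for m in models.mark_of("keeper_knob",c)[:2]:
        d=np.array(m["at"])[:2]-PV; print(c,m["score"],"k",np.arctan2(d[1],d[0])+np.pi/2-YJ,np.linalg.norm(d))
    print([np.round(m["at"],4) for m in models.mark_of("index_hole",c)])
cv2.imwrite("pics/s4.png",np.vstack([a,b])); print(telemetry.current_t())
E
```

```text
[ 0.4872926  -0.22036811] k0 0.2344956460083349 r 0.04632438549902211
down False [-0.46 -0.68  0.94]
0.021538627025506393
29.225 [ 0.34 -0.5  -0.48] [ 0.53290481 -0.21481161  0.11300709]
top 0.63 k 1.6152166045943983 0.04776428002831866
[]
scene 0.8 k 1.5040765180391618 0.04762892435231455
[array([ 0.5941, -0.0855,  0.0607])]
32.225
```

View pics/s4.png

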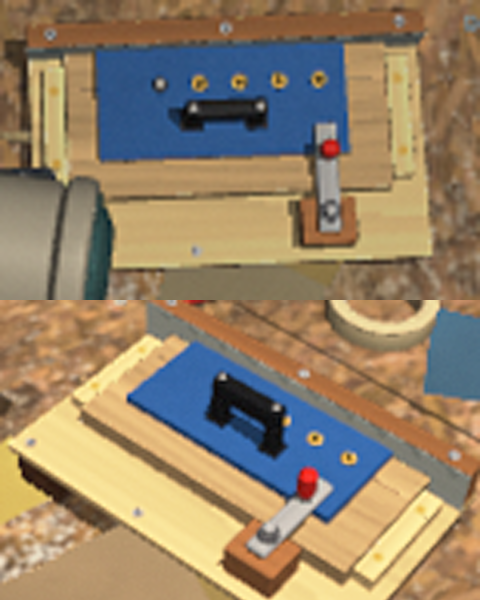

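The arm points along the jig's +x over the template's edge, with the knob at (330,148). The template hasn't moved, with the pin in its hole at (160,84).

```bash
python3 -c "
from plant import r
print(r.sign_off())"
```

```text
the job is handed in; nothing more can be done
None
```

I handed the job in: the template is home on the pin, flat on the board and along the fence, and the hold-down is swung over it to about 1.5–1.6 rad by the cameras; sign-off returned no verdict.

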